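Take the spent battery pack out of the label printer

ROBOT

A 7-joint arm with a two-finger parallel gripper is mounted at the origin on the work surface. World frame = base frame: x ahead of the robot, y to its left, z up, the work surface at z = 0. Lengths are in m, angles in rad, forces in N, time in s.
With the tool pointing down it reaches from about 0.4 to 0.85 m from the base axis. Payload 10.4 kg.
Tool frame: the origin (TCP) lies midway between the tips of the shut fingers; the grasp point (between the pads) lies 19 mm behind it; z points along the fingers, y is the line along which they close (so a half turn about z gives the same grasp; the last joint's range is limited). The gripper opens to 85 mm and grips with 20 to 120 N. Pads are 22 mm wide; open, the fingers measure 114 mm over their backs; the gripper's body (76 mm by 85 mm) begins 54 mm behind the grasp point. The pads swing forward as they close: fully open they stand 13 mm farther back than shut.
Start: joints at [1.3, 0.332, -0.065, 1.46, 0.022, 1.35, -0.088], TCP at [0.153, -0.606, 0.231] pointing down, gripper open.
Joint ranges: [-2.6, 2.6], [-0.5, 2.12], [-1.47, 1.34], [0.16, 2.42], [-1.27, 4.41], [0.06, 2.06], [-2.6, 2.6]. Speed limits (rad/s): [2.22, 2.22, 2.79, 2.79, 3.14, 3.14, 3.14].

INTERFACE

Orientations are given as a unit quaternion [x, y, z, w].
In Python, from bench import read_state, grab_frame, hand_in gives the robot as it stands.
- The arm moves only by the tool drive_tool, never from a script. Its argument "steps" is a list of rows, each a list of 3 entries, a list of its own where there are three numbers: the shift along the world's x, y, z in mm, then the turn, a rotation vector about the world's x, y, z in degrees, then the opening, from 0 (shut) to 1 (fully open). A call has 1 to 8 rows; each row shifts and turns the commanded pose from where the row before left it; what a row does not reach is not made up. A row lasts 1/8 s, in which the tool goes at most 62.5 mm and 10.7 degrees, less where a joint would pass 70% of its speed; a pose out of reach is approached as far as the arm can. A call is refused whole if a number of a shift passes 62.5 or a number of a turn 10.7, either way. A call with a gripper value outside its range is refused whole. The fingers move at their own pace and stop on an object; the grip force is fixed at half the most. Time passes only in rows, so rows that do not move let the fingers close. It gives the time, the measured TCP pose, the force, the opening and the grip force at its end, in the units of the state.
- read_state(): the state, without advancing time (a new reading comes with each control period).
- grab_frame(name): name is "scene" or "side" or "wrist"; returns a dict with "color" (420x560x3 uint8, red, green, blue), "mtx" (3x3 intrinsics, pixels), "k1" (the pictures are not rectified: a ray, as slopes to the right and down, at radius r is drawn at 1 + k1 r^2 times it, then the intrinsics apply), "origin" and "orientation" of the camera in the world; the wrist camera has in their place "T_tool_cam" (4x4, takes a point from camera to tool coordinates, whose origin is the TCP and whose axes are the flange's). Camera axes: x right, y down, z forward; pixel columns grow to the right and rows downward; lengths in m; the calibration is good to about 2 mm. A picture is of the moment at which its call begins: read the wrist's pose just before it. There is no depth.
- hand_in(): hands the job in; it is judged then, once.
The state is a dict: "t": time; "q": joint angles; "dq": joint speeds; "tau": joint torques, N m; "tcp_pos": TCP position; "ee_rot": TCP orientation; "contact_force": force on the tool from outside, world axes, zero at the start; "torque": the same for the moment, N m; "width": finger opening in m; "finger_force": force on a finger pad.
Only numpy, scipy, OpenCV 4.12 (cv2) and the standard library are available. Lean on these libraries where they do the work, as an engineer would, in place of code of your own. Each camera call takes 0.05 s, during which the arm holds its last target. There are 200 camera calls.

TASK

The label printer's battery is spent: squeeze the two orange snap tabs on its battery cover together until they unlatch, lift the cover straight off and set it down flat, right way up, in the middle of the blue mat. Then lift the battery pack out by its green grip and set it down upright on the floor of the red tray. Lower both things into place rather than dropping them, let go, and leave everything else on the table where it is.

Things in the scene. Friction and masses are not known exactly. Their poses are not given: they have to be found in the camera images.
- printer: Grey and white label printer, fixed, 95 mm high. Origin on the table under its battery bay's centre; x points to the white print section (x 74..184, 130 wide, 80 mm high), y across, z up. The bay is an open box, 152 (x) x 94 (y) mm outside; rim 95 mm and floor 12 mm above the table; its mouth is 136 x 66 mm, and the tab hooks catch under a 6 mm lip along its long sides.
- cover_grip (a point): Midway between the two orange tabs of the cover, at the height to squeeze. Axes: x along the cover, y from right tab to left, z up. The tabs are 30 mm wide (x) and reach from 22 mm below to 12 mm above this point; here their outer faces are 52 mm apart (y) when free, about 27 mm when fully squeezed. Seated: 122 mm above the table, over the bay's centre, axes as the printer's.
- tab_left (a joint): Flex of the tab on the cover's +y side, rad: 0 free (hooked under the lip), grows as its top is pressed inward, towards the other tab; stop at 0.20. The hook clears the lip above about 0.15. At the squeezing height a tab takes about 2 N to start and 6 to 7 N at the stop; it may be gripped firmly (40 N).
- tab_right (a joint): The same for the tab on the cover's -y side.
- pack_grip (a point): Centre of the green upright grip of the loose battery pack (about 420 g): pinch here. The grip is 14 mm thick (x), 30 mm wide (y), from 15 mm above to 18 mm below this point; below it the black body is 90 (x) x 46 (y) x 40 mm, its underside 58 mm below this point. z up. In the bay: 70 mm above the table, within 6 mm of the bay's centre, axes nearly the printer's.
- cover: Black loose battery cover, 170 g: plate 144 (x) x 76 (y) x 5 mm on two end skirts. Origin at the centre between the skirts' feet, 69 mm below point cover_grip; plate top 47 mm above the origin. It stands level on its feet. With both tabs fully in it lifts straight up freely and can be carried in the squeeze; let go and the tabs spring out.
- pack: The battery pack itself; origin at the centre of its underside, 58 mm below point pack_grip.
- mat: Blue rectangular mat, fixed, 210 (x) x 160 (y) x 6 mm thick. Origin at the centre of its underside on the table, z up.
- tray: Red open tray, fixed, 170 (x) x 130 (y) x 40 mm, walls and floor 4 mm. Origin at the centre of its underside on the table, z up; the inner floor is 4 mm above the table.
- tape_roll: Bystander: brown tape roll, loose; origin at its underside, to be left where it is.
- mug: Bystander: blue mug, loose; origin at its underside, to be left where it is.
- toy_car: Bystander: red toy car, loose; origin at its underside, to be left where it is.
- tin: Bystander: yellow tin, loose; origin at its underside, to be left where it is.
- screwdriver: Bystander: screwdriver, loose; origin at its underside, to be left where it is.
- marker: Bystander: marker pen, loose; origin at its underside, to be left where it is.

How it is judged:
On the way, in this order (a step that is already met when the one before it is completed fails the run):
1. both tabs are squeezed in with the cover still on the bay (value of joint each of tab_left, tab_right above 0.14 rad and distance between cover_grip and printer below 0.145 m), for 0.1 s.
2. the cover is lifted clear of the printer (height (world z) of cover_grip above 0.175 m), for 0.1 s.
3. the cover is lowered onto the mat while still held (feet within 20 mm of it) (x of cover_grip in the frame of mat between -0.06 and 0.06 m and y of cover_grip in the frame of mat between -0.05 and 0.05 m and angle between cover_grip's own z axis and vertical below 0.1 rad and z of cover_grip in the frame of mat below 0.095 m and contact force between the fingers and cover above 0.5 N), for 0.05 s.
4. the pack is lifted clear of the bay (height (world z) of pack_grip above 0.16 m), for 0.1 s.
5. the pack is lowered into the tray while still held (underside within 20 mm of its floor) (x of pack_grip in the frame of tray between -0.055 and 0.055 m and y of pack_grip in the frame of tray between -0.05 and 0.05 m and angle between pack_grip's own z axis and vertical below 0.12 rad and z of pack_grip in the frame of tray below 0.082 m and contact force between the fingers and pack above 0.5 N), for 0.05 s.
At the end, for the whole second after the job is handed in: The cover stands at rest on the mat, right way up and level (within 0.1 rad), its centre within 60 mm (along the mat's length) and 50 mm (across) of the mat's centre; the battery pack stands at rest on the tray's floor, upright within 0.12 rad, its centre within 55 and 50 mm of the tray's centre (x of cover_grip in the frame of mat between -0.06 and 0.06 m and y of cover_grip in the frame of mat between -0.05 and 0.05 m and angle between cover_grip's own z axis and vertical below 0.1 rad and z of cover_grip in the frame of mat between 0.07 and 0.08 m and linear speed of each of cover, pack below 0.02 m/s and x of pack_grip in the frame of tray between -0.055 and 0.055 m and y of pack_grip in the frame of tray between -0.05 and 0.05 m and angle between pack_grip's own z axis and vertical below 0.12 rad and z of pack_grip in the frame of tray between 0.058 and 0.067 m); the robot touches nothing.
It fails at once if a bystander (tape roll, mug, toy car, tin, screwdriver or marker) is moved more than 30 mm (distance of any of tape_roll, mug, toy_car, tin, screwdriver, marker from where it was at the start of the episode above 0.03 m).
It also fails if it takes over 64 s, if anything falls off the work surface, if the arm or the gripper's body presses on something with over 40 N, if the wrist force passes 120 N, or if a joint passes its speed limit or range.

## Working session

There is one attempt and no reset: what is moved stays moved. The work goes in short steps, Python scripts to look and compute and a tool call to move; the robot and the scene stay as the last step left them, time stands still between calls to the robot, and variables do not carry over. Pictures are saved under pics/ and viewed, at most 10 in all, crops included, and the job is handed in when it is done.

Besides the shell and the picture viewer there is one more tool, called after ">>>" in YAML: its name, and indented under it one key for each argument. drive_tool: Moves the arm, as the interface text tells. Its arguments: {"type":"object","properties":{"steps":{"type":"array","items":{"type":"array"}}},"required":["steps"]}

```bash
mkdir -p pics; python3 - <<'E'
from bench import *
import cv2, json
s=read_state(); print({k:s[k] for k in('t','tcp_pos','ee_rot','width','contact_force')})
for n in('scene','side'):
    f=grab_frame(n); cv2.imwrite(f'pics/{n}0.png',f['color'][:,:,::-1]); print(n,f['mtx'],f['k1'],f['origin'],f['orientation'])
f=grab_frame('wrist'); print(f['T_tool_cam'],f['mtx'],f['k1'])
E
```

```text
{'t': 0.0, 'tcp_pos': array([ 0.15318404, -0.6055398 ,  0.23048651]), 'ee_rot': array([ 9.92333050e-01,  1.23590334e-01, -1.36942145e-04, -7.27291945e-04]), 'width': 0.08536478107401464, 'contact_force': array([-0.19867747,  0.13689829, -0.66481038])}
scene [[392.85043937   0.         276.63892804]
 [  0.         392.85043937 203.73663466]
 [  0.           0.           1.        ]] 0.00501779122299805 [ 1.26323658 -0.36199416  0.79648028] [ 0.77023077  0.48628132 -0.21539397 -0.35196659]
side [[399.89789585   0.         278.99604074]
 [  0.         399.89789585 210.97001858]
 [  0.           0.           1.        ]] 0.036830535119702676 [ 0.1766285  -0.5568669   0.69677107] [ 0.85694837 -0.29996243  0.12726352 -0.39933198]
[[ 1.59797187e-04 -9.54764378e-01 -2.97363341e-01  7.70917394e-02]
 [ 9.99999666e-01 -8.59106279e-05  8.13219075e-04  8.11087228e-04]
 [-8.01979275e-04 -2.97363371e-01  9.54764045e-01 -1.43413616e-01]
 [ 0.00000000e+00  0.00000000e+00  0.00000000e+00  1.00000000e+00]] [[345.58893804   0.         280.13667793]
 [  0.         345.58893804 204.29127027]
 [  0.           0.           1.        ]] 0.010748840270363835
```

View pics/scene0.png

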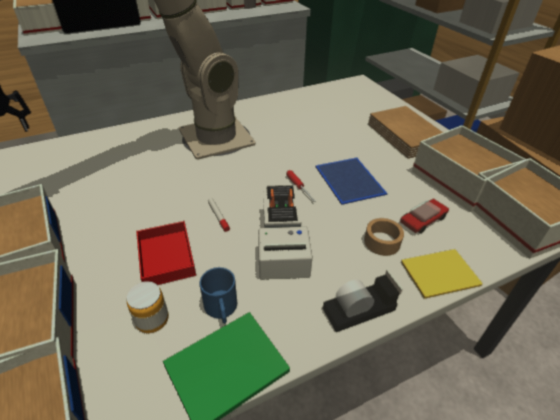

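View pics/side0.png

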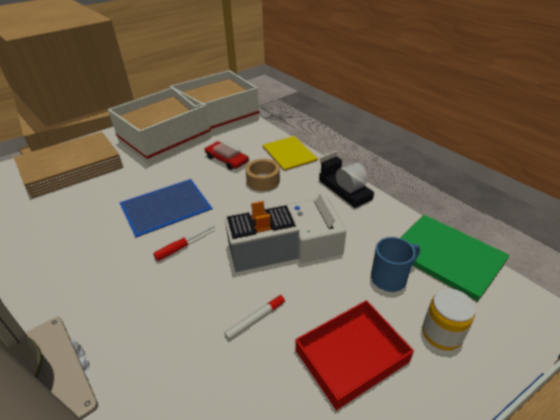

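The scene view shows the printer at (283,235) with its orange tabs at (272,197) and (290,197), the mat at (350,180) and the tray at (165,252). In the side view the tabs are at (260,217), the mat at (166,206) and the tray at (355,350).

```bash
cat > h.py <<'E'
import numpy as np, cv2
from bench import *
from scipy.spatial.transform import Rotation as R
def campose(f,s=None):
    if 'origin' in f: return np.array(f['origin']),R.from_quat(f['orientation']).as_matrix()
    T=np.eye(4);T[:3,:3]=R.from_quat(s['ee_rot']).as_matrix();T[:3,3]=s['tcp_pos'];T=T@f['T_tool_cam'];return T[:3,3],T[:3,:3]
def rays(f,px,s=None):
    px=np.array(px,float).reshape(-1,1,2); o,M=campose(f,s)
    n=cv2.undistortPoints(px,f['mtx'],np.array([f['k1'],0,0,0.]))[:,0]
    return o,np.c_[n,np.ones(len(n))]@M.T
def plane(f,px,z,s=None):
    o,d=rays(f,px,s); return o+d*((z-o[2])/d[:,2])[:,None]
def blobs(f,lo,hi,amin=30):
    h=cv2.cvtColor(f['color'],cv2.COLOR_RGB2HSV); m=cv2.inRange(h,np.array(lo),np.array(hi))
    c,_=cv2.findContours(m,cv2.RETR_EXTERNAL,cv2.CHAIN_APPROX_NONE); return sorted([x for x in c if cv2.contourArea(x)>=amin],key=cv2.contourArea)[::-1]
E
python3 - <<'E'
from h import *
np.set_printoptions(precision=3,suppress=True)
for n in('scene','side'):
    f=grab_frame(n)
    for name,lo,hi,z,a in(('mat',(105,120,60),(125,255,255),.006,800),('tray',(0,200,80),(4,255,255),.04,800),('orange',(5,200,120),(14,255,255),.122,15)):
        for c in blobs(f,lo,hi,a)[:3]:
            p=plane(f,c[:,0],z); r=cv2.minAreaRect((p[:,:2]*1000).astype(np.float32))
            m=cv2.moments(c);print(n,name,cv2.boundingRect(c),cv2.contourArea(c),'mean px',m['m10']/m['m00'],m['m01']/m['m00'],'rect',np.round(r[0]),np.round(r[1]),round(r[2],1))
E
```

```text
scene tray (138, 226, 56, 58) 2413.5 mean px 164.6008562944548 254.5737172847179 rect [ 537. -321.] [122. 189.] 82.6
side mat (120, 180, 91, 57) 2692.0 mean px 163.74696631996036 206.9336305101535 rect [439. 307.] [158. 206.] 82.6
side tray (297, 302, 115, 107) 6836.0 mean px 352.3108786814901 352.9348546908523 rect [ 508. -324.] [137. 177.] 82.5
```

```bash
python3 - <<'E'
from h import *
np.set_printoptions(precision=3,suppress=True)
fs={n:grab_frame(n) for n in('scene','side')}
for n,box in(('scene',(250,175,80,110)),('side',(215,190,140,90))):
    f=fs[n]; x,y,w,h=box
    g=dict(f); im=np.zeros_like(f['color']); im[y:y+h,x:x+w]=f['color'][y:y+h,x:x+w]; g['color']=im
    for c in blobs(g,(3,150,90),(18,255,255),8):
        m=cv2.moments(c); px=(m['m10']/m['m00'],m['m01']/m['m00']); print(n,cv2.boundingRect(c),px,plane(f,px,.12))
    cv2.imwrite(f'pics/{n}c.png',cv2.resize(f['color'][y:y+h,x:x+w,::-1],None,fx=4,fy=4))
ims=[cv2.imread(f'pics/{n}c.png') for n in('scene','side')]
H=max(i.shape[0] for i in ims); o=np.hstack([cv2.copyMakeBorder(i,0,H-i.shape[0],0,0,0) for i in ims]); cv2.imwrite('pics/c.png',cv2.resize(o,(800,int(o.shape[0]*800/o.shape[1]))))
for c in blobs(fs['scene'],(100,100,40),(130,255,255),500): 
    p=plane(fs['scene'],c[:,0],.006); print(cv2.boundingRect(c),cv2.minAreaRect((p[:,:2]*1000).astype(np.float32)))
E
```

```text
scene (289, 189, 4, 18) (290.55555555555554, 197.71666666666667) [[0.566 0.023 0.12 ]]
scene (271, 189, 3, 18) (272.01234567901236, 197.83333333333334) [[ 0.545 -0.022  0.12 ]]
side (252, 202, 19, 30) (260.3384069000507, 216.5763571790969) [[ 0.54  -0.005  0.12 ]]
(316, 158, 70, 46) ((445.50494384765625, 308.1641845703125), (158.51609802246094, 207.43588256835938), 82.77108001708984)
(201, 277, 33, 45) ((701.4019775390625, -243.31625366210938), (79.57304382324219, 126.37750244140625), 67.09906768798828)
```

View pics/c.png

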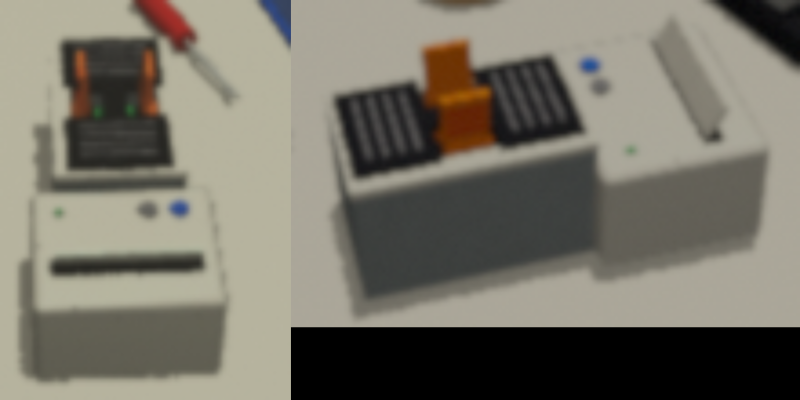

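The crop shows the cover seated with tabs standing up; the printer's x axis points about -25°. I'll move over it with a +141° yaw, which keeps joint 7 mid-range.

>>> drive_tool:
  steps:
    - [[28, 43, 3], [0, 0, 10], 1]
    - [[28, 43, 3], [0, 0, 10], 1]
    - [[28, 43, 3], [0, 0, 10], 1]
    - [[28, 43, 3], [0, 0, 10], 1]
    - [[28, 43, 3], [0, 0, 10], 1]
    - [[28, 43, 3], [0, 0, 10], 1]
    - [[28, 43, 3], [0, 0, 10], 1]
    - [[28, 43, 3], [0, 0, 10], 1]

```text
t: 1.35
tcp_pos: [0.378, -0.2605, 0.2557]
ee_rot: [0.679, 0.734, -0.0, 0.0]
contact_force: [1.1, -0.9, 0.1]
width: 0.0851
finger_force: 0.0
```

>>> drive_tool:
  steps:
    - [[28, 43, 3], [0, 0, 10], 1]
    - [[28, 43, 3], [0, 0, 10], 1]
    - [[28, 43, 3], [0, 0, 10], 1]
    - [[28, 43, 3], [0, 0, 10], 1]
    - [[28, 43, 3], [0, 0, 10], 1]
    - [[28, 43, 3], [0, 0, 10], 1]
    - [[0, 0, 0], [0, 0, 0], 1]
    - [[0, 0, 0], [0, 0, 0], 1]

```text
t: 2.35
tcp_pos: [0.5452, -0.0044, 0.2731]
ee_rot: [0.224, 0.975, -0.0, -0.0]
contact_force: [1.2, -0.4, -0.4]
width: 0.0854
finger_force: 0.0
```

```bash
cat > look.py <<'E'
from h import *
import sys
np.set_printoptions(precision=4,suppress=True)
s=read_state(); f=grab_frame('wrist'); cv2.imwrite(f'pics/{sys.argv[1]}.png',f['color'][:,:,::-1])
M=R.from_quat(s['ee_rot']).as_matrix()
print(s['t'],s['tcp_pos'],s['q'],'toolx yaw',np.degrees(np.arctan2(M[1,0],M[0,0])),'tilt',M[:,2])
for nm,lo,hi,z in(('orange',(3,150,60),(18,255,255),.134),('green',(45,120,40),(80,255,255),.085)):
  for c in blobs(f,lo,hi,60)[:4]:
    p=plane(f,c[:,0],z,s)[:,:2]; r=cv2.minAreaRect((p*1000).astype(np.float32)); print(nm,cv2.boundingRect(c),cv2.contourArea(c),np.round(np.array(r[0]),1),np.round(r[1],1),round(r[2],1),cv2.minAreaRect(c))
E
python3 look.py w1
```

```text
2.35 [ 0.5452 -0.0044  0.2731] [ 0.6112  0.2159 -0.7896  1.5763  0.1547  1.4144  0.9283] toolx yaw 154.13003135260485 tilt [-0.0005 -0.0002 -1.    ]
orange (255, 163, 16, 45) 507.5 [535.9 -16.2] [12.2 38.3] 67.6 ((262.8207092285156, 184.84828186035156), (44.34628677368164, 14.44991397857666), 85.2363510131836)
orange (309, 160, 15, 45) 494.0 [553.2  25.2] [11.2 38.4] 68.1 ((316.1888732910156, 182.03378295898438), (44.29489517211914, 13.363404273986816), 87.61405944824219)
green (201, 361, 45, 28) 347.5 [ 729.6 -174. ] [58.3 19.6] 89.9 ((220.62069702148438, 374.05169677734375), (14.298540115356445, 46.79522705078125), 68.19859313964844)
green (298, 162, 7, 19) 86.5 [549.3  16. ] [ 5.9 17.9] 65.3 ((301.0, 171.0), (18.0, 6.0), 90.0)
green (274, 162, 6, 19) 79.0 [538.9  -5.5] [ 4.9 17.9] 64.1 ((276.5, 171.0), (18.0, 5.0), 90.0)
```

View pics/w1.png

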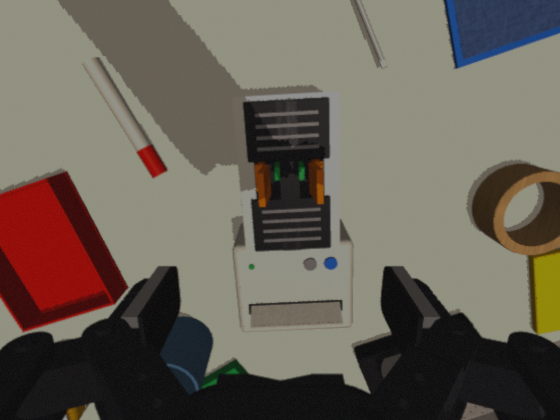

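Wrist view: tabs at (263,185) and (316,182), midpoint about (548, 3) mm, yaw about -22.5°. I'll correct, go lower and look again.

>>> drive_tool:
  steps:
    - [[3, 7, -35], [0, 0, 3], 1]
    - [[0, 0, -35], [0, 0, 0], 1]
    - [[0, 0, -20], [0, 0, 0], 1]
    - [[0, 0, 0], [0, 0, 0], 1]

```text
t: 2.9
tcp_pos: [0.5472, 0.0015, 0.1822]
ee_rot: [0.199, 0.98, -0.001, -0.001]
contact_force: [0.6, 0.2, -0.1]
width: 0.0854
finger_force: 0.0
```

```bash
python3 look.py w2
```

```text
2.9 [0.5472 0.0015 0.1822] [ 0.5877  0.2888 -0.7862  1.6996  0.2145  1.2448  0.9227] toolx yaw 157.04648111411547 tilt [-0.0025 -0.0005 -1.    ]
orange (311, 186, 21, 67) 1114.5 [551.7  25.5] [11.9 41.5] 69.5 ((321.0, 219.0), (66.0, 20.0), 90.0)
orange (237, 186, 21, 66) 1074.0 [534.5 -14.4] [11.6 40.7] 66.3 ((246.99732971191406, 218.39028930664062), (65.15135192871094, 19.53077507019043), 88.60282135009766)
green (297, 186, 9, 26) 157.0 [549.3  16.7] [ 5.8 18.9] 67.9 ((301.0, 198.5), (25.0, 8.0), 90.0)
green (264, 186, 8, 24) 132.5 [539.1  -5.4] [ 5.1 17.3] 67.1 ((267.5, 197.5), (23.0, 7.0), 90.0)
```

View pics/w2.png

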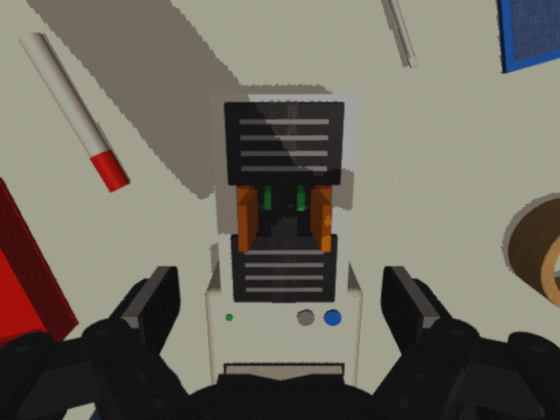

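The tabs sit centred in view at (247,218) and (321,219), aligned with the fingers. The TCP needs about (+1,+2) mm.

>>> drive_tool:
  steps:
    - [[1, 2, -30], [0, 0, 0], 1]
    - [[0, 0, -30], [0, 0, 0], 1]
    - [[0, 0, -17], [0, 0, 0], 1]
    - [[0, 0, 0], [0, 0, 0], 1]
    - [[0, 0, 0], [0, 0, 0], 1]

```text
t: 3.58
tcp_pos: [0.5501, 0.005, 0.1077]
ee_rot: [0.198, 0.98, 0.0, 0.001]
contact_force: [0.1, 0.2, 0.3]
width: 0.0852
finger_force: 0.0
```

>>> drive_tool:
  steps:
    - [[0, 0, 0], [0, 0, 0], 0.6]
    - [[0, 0, 0], [0, 0, 0], 0.3]
    - [[0, 0, 0], [0, 0, 0], 0.1]
    - [[0, 0, 0], [0, 0, 0], 0]
    - [[0, 0, 0], [0, 0, 0], 0]
    - [[0, 0, 0], [0, 0, 0], 0]

```text
t: 4.32
tcp_pos: [0.5498, 0.0044, 0.1075]
ee_rot: [0.198, 0.98, -0.001, 0.001]
contact_force: [-2.5, -2.8, 10.7]
width: 0.0257
finger_force: 61.1
```

>>> drive_tool:
  steps:
    - [[0, 0, 5], [0, 0, 0], 0]
    - [[0, 0, 15], [0, 0, 0], 0]
    - [[0, 0, 20], [0, 0, 0], 0]
    - [[0, 0, 25], [0, 0, 0], 0]
    - [[0, 0, 25], [0, 0, 0], 0]
    - [[0, 0, 15], [0, 0, 0], 0]
    - [[0, 0, 0], [0, 0, 0], 0]
    - [[0, 0, 0], [0, 0, 0], 0]

```text
t: 5.32
tcp_pos: [0.5489, 0.005, 0.2106]
ee_rot: [0.198, 0.98, -0.0, -0.001]
contact_force: [0.6, 0.3, -2.0]
width: 0.0255
finger_force: 60.5
```

```bash
python3 look.py w3; python3 -c "
from h import *
s=read_state();print(s['contact_force'],s['width'])
f=grab_frame('side');cv2.imwrite('pics/s3.png',f['color'][:,:,::-1])
a=cv2.imread('pics/w3.png');b=cv2.imread('pics/s3.png');o=np.hstack([a,b]);cv2.imwrite('pics/m3.png',cv2.resize(o,(800,300)))"
```

```text
5.325 [0.5489 0.005  0.2106] [ 0.5906  0.2686 -0.7952  1.6595  0.1977  1.2979  0.9323] toolx yaw 157.19661369774747 tilt [-0.001   0.0002 -1.    ]
orange (294, 222, 47, 105) 2443.0 [602.9  10. ] [31.1 83.3] 65.8 ((316.4856262207031, 273.85943603515625), (44.20465087890625, 105.51563262939453), 2.2906100749969482)
orange (222, 221, 43, 105) 2301.5 [582.5 -36.6] [28.1 83.8] 70.1 ((244.17005920410156, 272.8807067871094), (106.65682983398438, 40.11208724975586), 85.91438293457031)
[ 0.17845572 -0.46132518 -1.85702437] 0.025561685987706542
```

View pics/m3.png

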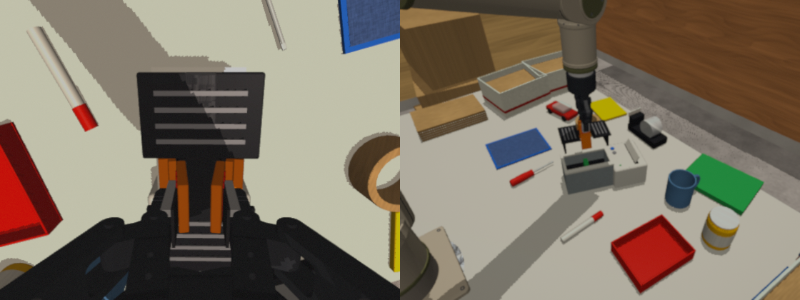

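The cover is held level above the bay at (200,115) left, (585,130) right. Now to the mat.

>>> drive_tool:
  steps:
    - [[-7, 20, 0], [0, 0, 0], 0]
    - [[-14, 40, 0], [0, 0, 0], 0]
    - [[-16, 45, 0], [0, 0, 0], 0]
    - [[-16, 45, 0], [0, 0, 0], 0]
    - [[-16, 45, 0], [0, 0, 0], 0]
    - [[-16, 45, 0], [0, 0, 0], 0]
    - [[-14, 40, 0], [0, 0, 0], 0]
    - [[-8, 22, 0], [0, 0, 0], 0]

```text
t: 6.42
tcp_pos: [0.4396, 0.3104, 0.2112]
ee_rot: [0.196, 0.981, 0.0, -0.0]
contact_force: [0.8, -0.6, -1.3]
width: 0.0257
finger_force: 60.6
```

>>> drive_tool:
  steps:
    - [[0, 0, -20], [0, 0, 0], 0]
    - [[0, 0, -35], [0, 0, 0], 0]
    - [[0, 0, -35], [0, 0, 0], 0]
    - [[0, 0, -30], [0, 0, 0], 0]
    - [[0, 0, -15], [0, 0, 0], 0]
    - [[0, 0, 0], [0, 0, 0], 0]
    - [[0, 0, 0], [0, 0, 0], 0]

```text
t: 7.3
tcp_pos: [0.4428, 0.3075, 0.0773]
ee_rot: [0.198, 0.98, 0.001, 0.0]
contact_force: [0.1, 0.7, -0.6]
width: 0.0261
finger_force: 60.6
```

>>> drive_tool:
  steps:
    - [[0, 0, -6], [0, 0, 0], 0]
    - [[0, 0, -4], [0, 0, 0], 0]
    - [[0, 0, -3], [0, 0, 0], 0]
    - [[0, 0, 0], [0, 0, 0], 0]
    - [[0, 0, 0], [0, 0, 0], 0]

```text
t: 7.92
tcp_pos: [0.4424, 0.3071, 0.0634]
ee_rot: [0.198, 0.98, 0.0, 0.0]
contact_force: [0.3, 0.5, -1.3]
width: 0.026
finger_force: 60.5
```

>>> drive_tool:
  steps:
    - [[0, 0, -2], [0, 0, 0], 0]
    - [[0, 0, 0], [0, 0, 0], 0]
    - [[0, 0, 0], [0, 0, 0], 0]

```text
t: 8.3
tcp_pos: [0.4423, 0.3071, 0.0613]
ee_rot: [0.198, 0.98, 0.0, -0.0]
contact_force: [-0.1, -0.0, -1.0]
width: 0.0259
finger_force: 60.5
```

>>> drive_tool:
  steps:
    - [[0, 0, -1.5], [0, 0, 0], 0]
    - [[0, 0, 0], [0, 0, 0], 0]
    - [[0, 0, 0], [0, 0, 0], 0]

```text
t: 8.68
tcp_pos: [0.4426, 0.3077, 0.0607]
ee_rot: [0.198, 0.98, 0.0, 0.0]
contact_force: [-1.8, -0.4, 7.7]
width: 0.0256
finger_force: 60.9
```

>>> drive_tool:
  steps:
    - [[0, 0, 0], [0, 0, 0], 0.3]
    - [[0, 0, 0], [0, 0, 0], 0.6]
    - [[0, 0, 0], [0, 0, 0], 1]
    - [[0, 0, 0], [0, 0, 0], 1]
    - [[0, 0, 0], [0, 0, 0], 1]
    - [[0, 0, 0], [0, 0, 0], 1]

```text
t: 9.43
tcp_pos: [0.4423, 0.3071, 0.0598]
ee_rot: [0.198, 0.98, 0.0, -0.0]
contact_force: [-0.2, -0.0, 1.2]
width: 0.0856
finger_force: 0.0
```

>>> drive_tool:
  steps:
    - [[0, 0, 20], [0, 0, 0], 1]
    - [[0, 0, 40], [0, 0, 0], 1]
    - [[0, 0, 50], [0, 0, 0], 1]
    - [[0, 0, 50], [0, 0, 0], 1]
    - [[0, 0, 30], [0, 0, 0], 1]
    - [[5, -15, 0], [0, 0, -10], 1]
    - [[11, -31, 0], [0, 0, -10], 1]
    - [[11, -31, 0], [0, 0, -10], 1]

```text
t: 10.42
tcp_pos: [0.4693, 0.2298, 0.2514]
ee_rot: [0.447, 0.895, 0.001, 0.0]
contact_force: [-0.1, -0.2, -0.3]
width: 0.0855
finger_force: 0.0
```

>>> drive_tool:
  steps:
    - [[15, -42, 0], [0, 0, -10], 1]
    - [[15, -42, 0], [0, 0, -10], 1]
    - [[15, -42, 0], [0, 0, -10], 1]
    - [[15, -42, 0], [0, 0, -10], 1]
    - [[13, -36, 0], [0, 0, -10], 1]
    - [[6, -23, 0], [0, 0, -10], 1]
    - [[0, 0, 0], [0, 0, 0], 1]
    - [[0, 0, 0], [0, 0, 0], 1]

```text
t: 11.42
tcp_pos: [0.5482, 0.0045, 0.2507]
ee_rot: [0.832, 0.555, 0.001, 0.0]
contact_force: [0.4, -0.8, 0.0]
width: 0.0854
finger_force: 0.0
```

```bash
python3 look.py w4; python3 -c "
from h import *
f=grab_frame('side');cv2.imwrite('pics/s4.png',f['color'][:,:,::-1])
a=cv2.imread('pics/w4.png');b=cv2.imread('pics/s4.png');o=np.hstack([a,b]);cv2.imwrite('pics/m4.png',cv2.resize(o,(800,300)))"
```

```text
11.425 [0.5482 0.0045 0.2507] [ 0.446   0.2038 -0.6125  1.6122  0.1188  1.3622 -0.575 ] toolx yaw 67.44270278024689 tilt [ 0.001   0.0006 -1.    ]
green (515, 218, 45, 77) 2110.0 [ 752.7 -166.4] [83.8 40.9] 80.8 ((537.0, 256.0), (76.0, 44.0), 90.0)
green (269, 162, 16, 38) 520.5 [547.6   7.1] [34.8 13.9] 66.9 ((276.5, 180.5), (15.0, 37.0), 0.0)
green (540, 296, 20, 17) 151.0 [ 756.4 -218.1] [ 9.2 29. ] 29.0 ((550.2376708984375, 302.6147155761719), (24.198972702026367, 9.346692085266113), 39.80556869506836)
```

View pics/m4.png

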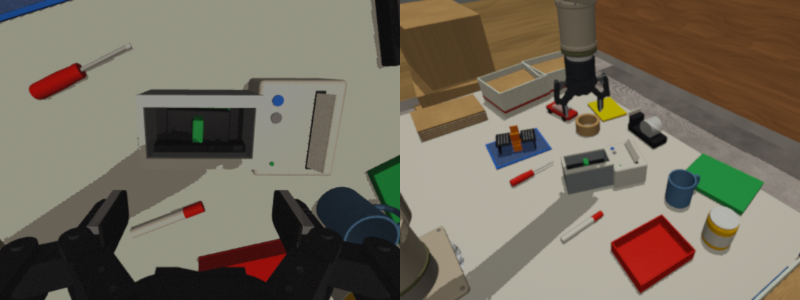

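The cover stands level on the mat at (518,140) right. The green grip is at (198,130) left, centre about (546.7, 4.9) mm, so I go down with the fingers part open.

>>> drive_tool:
  steps:
    - [[-1.5, 0.5, -30], [0, 0, 0], 0.6]
    - [[0, 0, -40], [0, 0, 0], 0.6]
    - [[0, 0, -40], [0, 0, 0], 0.6]
    - [[0, 0, -40], [0, 0, 0], 0.6]
    - [[0, 0, -25], [0, 0, 0], 0.6]
    - [[0, 0, -12], [0, 0, 0], 0.6]
    - [[0, 0, 0], [0, 0, 0], 0.6]
    - [[0, 0, 0], [0, 0, 0], 0.6]

```text
t: 12.52
tcp_pos: [0.5476, 0.0038, 0.0641]
ee_rot: [0.833, 0.554, 0.001, 0.001]
contact_force: [0.0, 0.4, 1.0]
width: 0.0513
finger_force: 0.0
```

>>> drive_tool:
  steps:
    - [[-1, 1, -5], [0, 0, 0], 0.6]
    - [[0, 0, 0], [0, 0, 0], 0.4]
    - [[0, 0, 0], [0, 0, 0], 0.2]
    - [[0, 0, 0], [0, 0, 0], 0]
    - [[0, 0, 0], [0, 0, 0], 0]
    - [[0, 0, 0], [0, 0, 0], 0]
    - [[0, 0, 0], [0, 0, 0], 0]

```text
t: 13.4
tcp_pos: [0.5458, 0.0047, 0.058]
ee_rot: [0.833, 0.553, 0.0, 0.0]
contact_force: [-3.3, 0.5, 4.6]
width: 0.0132
finger_force: 59.3
```

>>> drive_tool:
  steps:
    - [[0, 0, 5], [0, 0, 0], 0]
    - [[0, 0, 15], [0, 0, 0], 0]
    - [[0, 0, 25], [0, 0, 0], 0]
    - [[0, 0, 30], [0, 0, 0], 0]
    - [[0, 0, 30], [0, 0, 0], 0]
    - [[0, 0, 20], [0, 0, 0], 0]
    - [[0, 0, 5], [0, 0, 0], 0]
    - [[0, 0, 0], [0, 0, 0], 0]

```text
t: 14.4
tcp_pos: [0.5457, 0.0045, 0.1878]
ee_rot: [0.833, 0.553, 0.0, 0.0]
contact_force: [0.0, -0.0, -3.7]
width: 0.013
finger_force: 58.6
```

```bash
python3 - <<'E'
from h import *
np.set_printoptions(precision=4,suppress=True)
s=read_state();print(s['tcp_pos'],s['contact_force'],s['width'],s['q'])
# tray floor/rim quads
for n in('scene','side'):
    f=grab_frame(n); cv2.imwrite(f'pics/{n}5.png',f['color'][:,:,::-1])
    c=blobs(f,(0,170,40),(6,255,255),800)[0]; q=cv2.approxPolyDP(cv2.convexHull(c),6,True)[:,0]
    print(n,q.tolist(),'z.04',plane(f,q,.04)[:,:2].tolist())
b=[cv2.imread(f'pics/{n}5.png') for n in('scene','side')];cv2.imwrite('pics/m5.png',cv2.resize(np.hstack(b),(800,300)))
E
```

```text
[0.5457 0.0045 0.1878] [ 0.0465 -0.0242 -3.6677] 0.012977134618392108 [ 0.4412  0.2428 -0.6106  1.7055  0.1465  1.2391 -0.6016]
scene [[183, 222], [194, 274], [142, 280], [137, 232]] z.04 [[0.4492872886311545, -0.24791106870835686], [0.6373608697643464, -0.27326421137928136], [0.6020735194991249, -0.3899852675345715], [0.4348281875469884, -0.3697198434425035]]
side [[366, 301], [412, 351], [336, 409], [296, 340]] z.04 [[0.6037853619510652, -0.268198043986308], [0.586607482619175, -0.3919553283461129], [0.41155139786174444, -0.38042122060673844], [0.43995059413242066, -0.24767677138926175]]
```

View pics/m5.png

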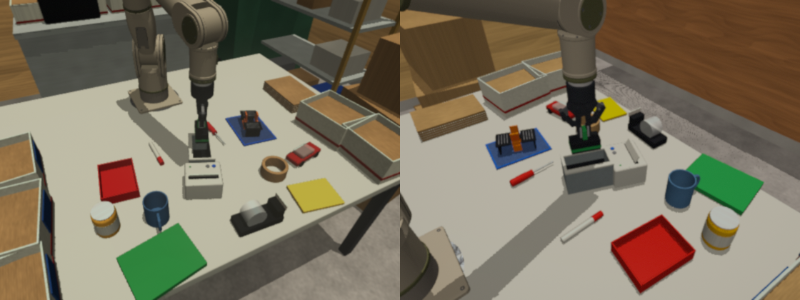

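The pack hangs upright above the bay; the tray (at (118,180) left, (652,250) right) is centred near (516, -319) mm.

>>> drive_tool:
  steps:
    - [[-2, -23, 0], [0, 0, 1], 0]
    - [[-4, -40, 0], [0, 0, 2], 0]
    - [[-4, -50, 0], [0, 0, 2], 0]
    - [[-4, -50, 0], [0, 0, 2], 0]
    - [[-4, -50, 0], [0, 0, 2], 0]
    - [[-4, -50, 0], [0, 0, 2], 0]
    - [[-4, -40, 0], [0, 0, 2], 0]
    - [[-4, -20, 0], [0, 0, 1], 0]

```text
t: 15.5
tcp_pos: [0.5144, -0.3211, 0.1863]
ee_rot: [0.76, 0.65, -0.001, -0.001]
contact_force: [0.6, 0.8, -3.5]
width: 0.0125
finger_force: 58.6
```

>>> drive_tool:
  steps:
    - [[0, 0, -15], [0, 0, 0], 0]
    - [[0, 0, -30], [0, 0, 0], 0]
    - [[0, 0, -35], [0, 0, 0], 0]
    - [[0, 0, -25], [0, 0, 0], 0]
    - [[0, 0, -15], [0, 0, 0], 0]
    - [[0, 0, -5], [0, 0, 0], 0]
    - [[0, 0, 0], [0, 0, 0], 0]
    - [[0, 0, 0], [0, 0, 0], 0]

```text
t: 16.5
tcp_pos: [0.5164, -0.3187, 0.0638]
ee_rot: [0.759, 0.651, 0.0, 0.001]
contact_force: [0.5, -0.4, -3.7]
width: 0.0128
finger_force: 58.5
```

>>> drive_tool:
  steps:
    - [[0, 0, -5], [0, 0, 0], 0]
    - [[0, 0, -4], [0, 0, 0], 0]
    - [[0, 0, -2], [0, 0, 0], 0]
    - [[0, 0, 0], [0, 0, 0], 0]
    - [[0, 0, 0], [0, 0, 0], 0]

```text
t: 17.12
tcp_pos: [0.5159, -0.3184, 0.0519]
ee_rot: [0.759, 0.651, 0.0, 0.0]
contact_force: [0.2, -0.1, -4.2]
width: 0.0128
finger_force: 58.7
```

>>> drive_tool:
  steps:
    - [[0, 0, -1.5], [0, 0, 0], 0]
    - [[0, 0, 0], [0, 0, 0], 0]
    - [[0, 0, 0], [0, 0, 0], 0]

```text
t: 17.5
tcp_pos: [0.5158, -0.3184, 0.0504]
ee_rot: [0.759, 0.651, 0.0, 0.0]
contact_force: [0.6, 0.5, -4.2]
width: 0.0131
finger_force: 58.7
```

>>> drive_tool:
  steps:
    - [[0, 0, -1.5], [0, 0, 0], 0]
    - [[0, 0, 0], [0, 0, 0], 0]
    - [[0, 0, 0], [0, 0, 0], 0]

```text
t: 17.88
tcp_pos: [0.5159, -0.3185, 0.05]
ee_rot: [0.759, 0.651, -0.0, 0.0]
contact_force: [-4.8, 2.1, 8.7]
width: 0.0132
finger_force: 60.2
```

Touching the floor; release and rise.

>>> drive_tool:
  steps:
    - [[0, 0, 0], [0, 0, 0], 0.2]
    - [[0, 0, 0], [0, 0, 0], 0.4]
    - [[0, 0, 0], [0, 0, 0], 0.6]
    - [[0, 0, 0], [0, 0, 0], 0.6]
    - [[0, 0, 10], [0, 0, 0], 0.6]
    - [[0, 0, 30], [0, 0, 0], 0.6]
    - [[0, 0, 45], [0, 0, 0], 0.6]
    - [[0, 0, 45], [0, 0, 0], 0.6]

```text
t: 18.88
tcp_pos: [0.5158, -0.3183, 0.1809]
ee_rot: [0.759, 0.651, 0.0, 0.0]
contact_force: [0.0, -1.2, -0.6]
width: 0.0512
finger_force: 0.0
```

>>> drive_tool:
  steps:
    - [[0, 0, 40], [0, 0, 0], 0.6]
    - [[0, 0, 30], [0, 0, 0], 0.6]
    - [[0, 0, 0], [0, 0, 0], 0.6]
    - [[0, 0, 0], [0, 0, 0], 0.6]
    - [[0, 0, 0], [0, 0, 0], 0.6]
    - [[0, 0, 0], [0, 0, 0], 0.6]

```text
t: 19.62
tcp_pos: [0.5155, -0.3183, 0.2481]
ee_rot: [0.759, 0.651, -0.0, -0.001]
contact_force: [-0.3, 0.4, 0.2]
width: 0.0509
finger_force: 0.0
```

```bash
python3 - <<'E'
from h import *
b=[grab_frame(n)['color'][:,:,::-1] for n in('scene','side')];cv2.imwrite('pics/m6.png',cv2.resize(np.hstack(b),(800,300)))
E
```

```text
(no output)
```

View pics/m6.png

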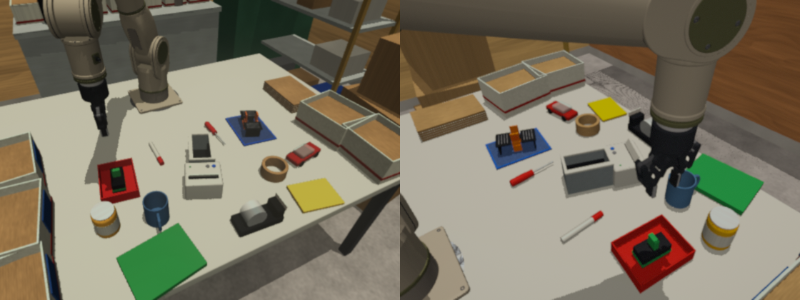

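The pack stands in the tray at (118,180) left and (652,247) right, the cover is on the mat at (518,140) right, and the bystanders look unmoved.

```bash
python3 -c "from bench import *; print(hand_in())"
```

```text
the job is handed in; nothing more can be done
None
```

The job is handed in: the cover is standing level on the blue mat and the battery pack upright in the red tray, both let go, with the bystanders apparently unmoved in the final pictures; the hand-in call did not return a verdict.

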